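# Fit the return spring to an analyser's disc-lift unit

## Task

The sample analyser's lift unit is out for service and its return spring must go back on. Take the long wide coil spring, thread it over the tall spring rod (the one that rises from a round flange, not the short dowel beside it), lower it all the way down onto the flange before letting go, twisting a little if the coils catch, and leave it standing there. Leave the other two springs, the short one and the narrow one, standing where they are.

Things in the scene. Friction and masses are not known exactly. Their poses are not given: they have to be found in the camera images.
- long_spring: The spring to fit: steel compression spring standing upright, 70 mm long, 44.5 mm outside, clear bore 34 mm, wire 4.5 mm, 85 g; stiff, treat as rigid. Flat closed ends, alike. Origin: centre of its lower end; z up its axis. Can be gripped across its outside at any yaw.
- short_spring: Bystander: the same steel wire and diameter (44.5 mm) but only 35 mm long, standing upright on the bench. Origin: centre of its lower end; z up its axis.
- narrow_spring: Bystander: a thin steel spring, 70 mm long but only 22 mm across, too narrow for the rod, standing upright on the bench. Origin: centre of its lower end; z up its axis.
- lift_unit: Fixed aluminium plate 165x70x12 mm with two upright 14 mm steel rods. Origin: on the bench, on the spring rod's axis; z up, x along the plate (-40 to 125 mm) to the dowel. Spring rod: rises from a round dark flange, 60 mm across, whose flat top (the spring's seat) is 22 mm above the origin; tip at 110 mm, last 10 mm tapered to 6 mm. Dowel at x = 90 mm: no flange, top at 62 mm.
Mind the look-alikes: they are no part of the job. Leave any purple look-alike of the lift_unit alone.

How it is judged (in metres and radians):
On the way:
1. the long spring, still held in the fingers, is round the spring rod with its lower end within 12 mm of the flange (z of long_spring in the frame of lift_unit below 0.034 m and horizontal distance between long_spring and lift_unit below 0.014 m and contact force between the fingers and long_spring above 0.5 N), for 0.1 s.
At the end, for the whole second after the job is handed in: The long spring stands at rest round the spring rod, its lower end on the flange (within 6 mm of the seat height, within 14 mm of the rod's axis), its axis within 10 degrees of vertical; the short and the narrow spring still stand upright within 20 mm of where they started (z of long_spring in the frame of lift_unit between 0.016 and 0.028 m and horizontal distance between long_spring and lift_unit below 0.014 m and angle between long_spring's own z axis and vertical below 0.18 rad and linear speed of long_spring below 0.02 m/s and distance of each of short_spring, narrow_spring from where it was at the start of the episode below 0.02 m and angle between each of short_spring, narrow_spring's own z axis and vertical below 0.3 rad); the robot touches nothing.
It fails at once if the short or the narrow spring is moved more than 20 mm or tipped over (distance of any of short_spring, narrow_spring from where it was at the start of the episode above 0.02 m or angle between any of short_spring, narrow_spring's own z axis and vertical above 0.3 rad).
It also fails if it takes over 42 s, if anything falls off the work surface, if the arm or the gripper's body presses on something with over 40 N, if the wrist force passes 120 N, or if a joint passes its speed limit or range.

## Robot

A 6-joint arm with a two-finger parallel gripper is mounted at the origin on the work surface. World frame = base frame: x ahead of the robot, y to its left, z up, the work surface at z = 0. Lengths are in mm, angles in rad, forces in N, time in s.
With the tool pointing down it reaches from about 350 to 925 mm from the base axis. Payload 6.4 kg.
Tool frame: the origin (TCP) lies midway between the tips of the shut fingers; the grasp point (between the pads) lies 19 mm behind it; z points along the fingers, y is the line along which they close (so a half turn about z gives the same grasp; the last joint's range is limited). The gripper opens to 85 mm and grips with 20 to 120 N. Pads are 22 mm wide; open, the fingers measure 114 mm over their backs; the gripper's body (76 mm by 85 mm) begins 54 mm behind the grasp point. The pads swing forward as they close: fully open they stand 13 mm farther back than shut.
Start: joints at [0.989, 0.245, 1.558, -0, 1.339, -0.174], TCP at [257.782, 596.71, 231.29] pointing down, gripper open.
Joint ranges: [-3.13, 3.13], [-1.02, 2.26], [0.13, 2.54], [-0.95, 4.09], [0.21, 2.88], [-2.74, 2.74]. Speed limits (rad/s): [2.57, 2.57, 3.14, 3.14, 3.14, 3.14].

## Interface

Orientations are given as [roll, pitch, yaw] about the fixed x, y, z axes, in that order (R = Rz(yaw) Ry(pitch) Rx(roll)).
In Python, from cell import robot, hand, inverse_kinematics, imaging, order gives the robot as it stands. Calls block until the motion is done:
- robot.movep(position, orientation): joint-space move of the TCP to a pose.
- robot.move_l(position, max_speed=150, rot=None, force_limit=None): straight line of the TCP; rot=None keeps the orientation; max_speed is the mean speed in mm/s. With force_limit (N) it stops when the force on the tool has changed by that much, and returns True; else False.
- robot.movej(angles): joint-space move.
- hand.gripper_to(opening, strength=None): opening from 0.0 (shut) to 1.0 (fully open); strength is the grip in N (None keeps the last); returns when the fingers have stopped.
- robot.wait(seconds).
- inverse_kinematics(position, orientation): joint angles nearest the present ones, or None.
- imaging.camera(name): name is "scene" or "side" or "wrist"; returns the picture (480x640x3 uint8, red, green, blue); there is no depth.
- imaging.get_calibration(name): a dict with "mtx" (3x3 intrinsics, pixels), "R" (3x3) and "t" (3): a world point X has camera coordinates R X + t. Camera axes: x right, y down, z forward; pixel columns grow to the right and rows downward; lengths in mm; the calibration is good to about 2 mm. The wrist camera is an equidistant fisheye: a pixel r from the principal point sees the ray r / f radians off the axis. A picture is of the moment at which its call begins: read the wrist's pose just before it. get_calibration takes no time and is no camera call; for the wrist camera it gives the pose at the moment of the call.
A pose or a line that the arm cannot do raises robot.PlanningError and nothing moves.
- order.job_done(): hands the job in; it is judged then, once.
Readings, each from a call of its own:
- robot.read_clock(): time.
- robot.read_joint_pos(): joint angles.
- robot.read_qd(): joint speeds.
- robot.read_tau(): joint torques, N m.
- robot.read_ee_pos(): TCP position.
- robot.read_ee_rot(): TCP orientation.
- robot.read_wrist_force(): force on the tool from outside, world axes, zero at the start.
- robot.read_wrist_torque(): the same for the moment, N m.
- robot.read_finger_gap(): opening from 0.0 (shut) to 1.0 (fully open).
- robot.read_grasp_force(): force on a finger pad.
Only numpy, scipy, OpenCV 4.12 (cv2) and the standard library are available. Lean on these libraries where they do the work, as an engineer would, in place of code of your own. Each camera call takes 0.05 s, during which the arm holds its last target. There are 200 camera calls.

## Working session

There is one attempt and no reset: what is moved stays moved. The work goes in short steps, each a Python script; the robot and the scene stay as the last script left them, time stands still between calls to the robot, and variables do not carry over. Pictures are saved under pics/ and viewed, at most 10 in all, crops included, and the job is handed in when it is done.

```bash
mkdir -p pics; ls
python3 - <<'E'
from cell import robot,imaging
import cv2,numpy as np
ims=[]
for n in("scene","side"):
    im=imaging.camera(n); cv2.imwrite(f"pics/{n}0.png",im[...,::-1]); c=imaging.get_calibration(n)
    print(n,np.round(c["mtx"],1).tolist(),np.round(-c["R"].T@c["t"]).tolist())
print(robot.read_clock())
E
```

```text
pics
scene [[465.9, 0.0, 316.1], [0.0, 465.9, 240.3], [0.0, 0.0, 1.0]] [889.0, -73.0, 712.0]
side [[476.0, 0.0, 319.7], [0.0, 476.0, 239.3], [0.0, 0.0, 1.0]] [227.0, -781.0, 488.0]
0.1
```

View pics/scene0.png

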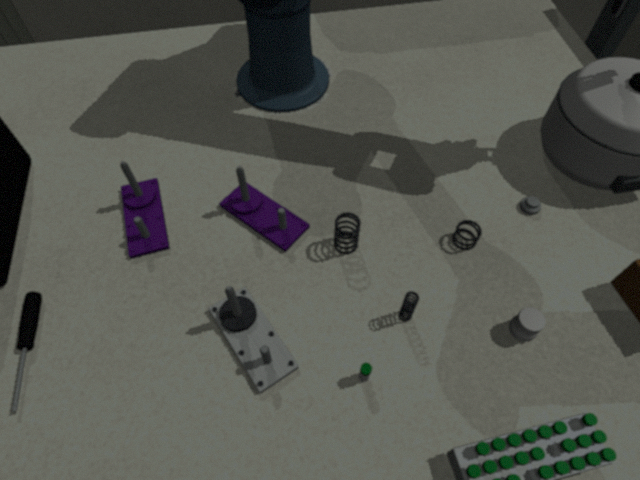

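View pics/side0.png

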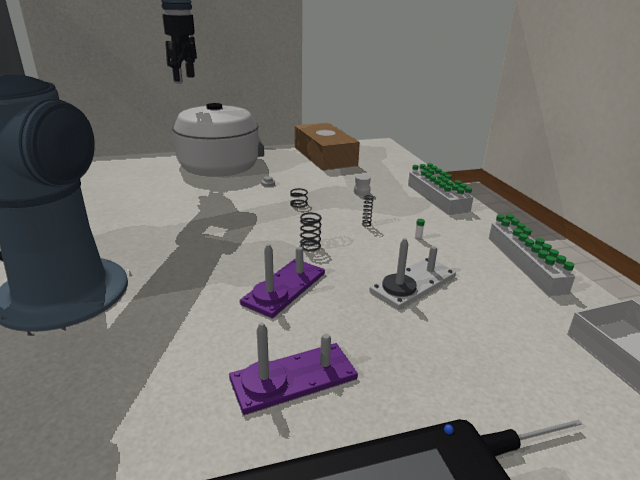

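The scene view shows the long spring at (346,232), the short one at (467,235) and the narrow one at (409,306). The grey unit's flange is at (238,314) and its rod tip at (231,290). In the side view the long spring is at (311,231), the rod tip at (404,240) and the flange at (400,285). Next I'll enlarge these areas.

```bash
cat > h.py <<'E'
import numpy as np,cv2
from cell import robot,hand,inverse_kinematics,imaging,order
def ray(n,p,c=None):
    c=c or imaging.get_calibration(n); R=np.array(c["R"]);K=np.array(c["mtx"]);t=np.array(c["t"])
    v=np.array([(p[0]-K[0,2])/K[0,0],(p[1]-K[1,2])/K[1,1]])
    if n=="wrist":
        r=np.hypot(*v); d=np.r_[v/r*np.sin(r),np.cos(r)] if r>1e-9 else np.array([0,0,1.])
    else: d=np.r_[v,1]
    d=R.T@d; return -R.T@t,d/np.linalg.norm(d)
def plane(n,p,z,c=None):
    o,d=ray(n,p,c); return o+d*(z-o[2])/d[2]
def tri(obs):
    A=0;b=0;rs=[ray(*o) for o in obs]
    for o,d in rs:
        P=np.eye(3)-np.outer(d,d);A=A+P;b=b+P@o
    X=np.linalg.solve(A,b); return X,[np.linalg.norm(np.cross(X-o,d)) for o,d in rs]
E
python3 - <<'E'
import cv2,numpy as np
def crop(n,x,y,w=66,h=50): return cv2.resize(cv2.imread(f"pics/{n}0.png")[y:y+h,x:x+w],None,fx=6,fy=6,interpolation=cv2.INTER_NEAREST)
m=np.vstack([np.hstack([crop("scene",313,207),crop("scene",205,282)]),np.hstack([crop("side",278,206),crop("side",370,235,66,50)])])
cv2.imwrite("pics/m0.png",np.clip(m*1.6,0,255).astype('uint8'))
for n,b in(("scene",(325,205,45,52)),("side",(295,207,32,47))):
    x,y,w,h=b; g=cv2.imread(f"pics/{n}0.png",0)[y:y+h,x:x+w]; 
    k=(g<55).astype('uint8'); nn,l,s,c=cv2.connectedComponentsWithStats(k,connectivity=8)
    print(n,[(r[:5]+[x,y,0,0,0]).tolist() for r in s[1:] if r[4]>30], np.percentile(g,[1,5,50]))
E
```

```text
scene [[333, 213, 27, 42, 687]] [14. 22. 83.]
side [[301, 213, 20, 38, 312]] [ 24.   29.  123.5]
```

View pics/m0.png

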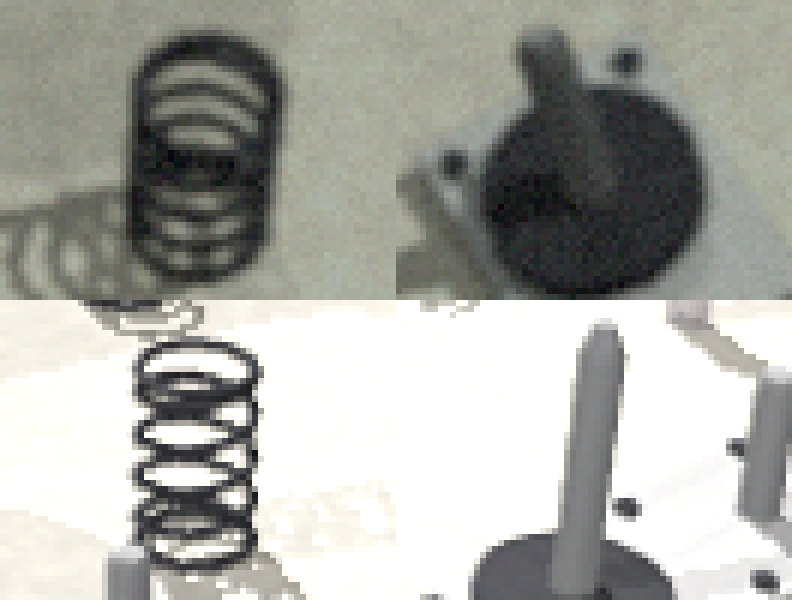

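The enlarged crops give these positions:

| Feature | Scene | Side |
|---|---|---|
| Spring top ring centre | (347.7,225) | (311,218.3) |
| Spring bottom ring centre | not measured | (310.3,244.8) |
| Rod tip | (229.5,287) | (404.5,238.7) |
| Flange ellipse centre | (237.9,314) | not measured |

Run:
```python
from h import *
np.set_printoptions(precision=1,suppress=True)
print("top",*tri([("scene",(347.7,225)),("side",(311,218.3))]))
for n,p,z in(("scene",(347.7,225),70),("side",(311,218.3),70),("side",(310.3,244.8),0),("scene",(237.9,314),22),("scene",(467.5,228.5),35),("scene",(411,298),70)):print(n,z,plane(n,p,z))
print("tip",*tri([("scene",(229.5,287.3)),("side",(404.5,238.7))]))
# flange in side by colour
for n,b in(("scene",(210,290,65,50)),("side",(375,268,50,32))):
    x,y,w,h=b;g=cv2.imread(f"pics/{n}0.png",0)[y:y+h,x:x+w];k=cv2.morphologyEx((g<(60 if n=="scene" else 75)).astype('uint8'),cv2.MORPH_OPEN,np.ones((3,3)))
    cs,_=cv2.findContours(k,0,1);c=cv2.convexHull(max(cs,key=cv2.contourArea));e=cv2.fitEllipse(c);print(n,np.add(e[0],(x,y)),e[1],e[2],plane(n,np.add(e[0],(x,y)),21))
```

```text
top [463.9  51.6  64.8] [np.float64(0.2450554814683779), np.float64(0.24505548146840064)]
scene 70 [467.6  50.4  70. ]
side 70 [460.9  41.7  70. ]
side 0 [464.9  57.7   0. ]
scene 22 [ 573.4 -148.3   22. ]
scene 35 [488.4 261.4  35. ]
scene 70 [614.8 116.9  70. ]
tip [ 570.7 -147.7  109.8] [np.float64(0.7708686941226457), np.float64(0.7708686941226292)]
scene [233.1 312.3] (43.33195495605469, 45.42482376098633) 29.455848693847656 [ 568.7 -155.7   21. ]
side [399.3 285. ] (22.65609359741211, 34.87804412841797) 99.05068969726562 [ 568.4 -155.2   21. ]
```

Every check agrees: the spring top triangulates to about (465,51), and the rod tip's z comes out at 109.8 against the given 110. Next I'll refine both from the wrist camera.

Run:
```python
from h import *
print(robot.read_ee_rot(), plane("scene",(265,350),62))
for yaw in (1.57,-1.57,0.5,-.5,0.,1,-1):
    for p in ([465,51,180],[572,-148,220]):
        q=inverse_kinematics(p,[np.pi,0,yaw]); print(yaw,None if q is None else np.round(q,2))
```

```text
[-3.13988772e+00 -2.70049345e-04  2.73379389e+00] [ 654.14996161 -110.17100688   62.        ]
1.57 [-0.13 -0.14  2.06  0.    1.23 -0.13]
1.57 [-0.44  0.12  1.72  0.    1.3  -0.44]
-1.57 None
-1.57 [-0.44  0.12  1.72 -0.    1.3   2.7 ]
0.5 [-0.13 -0.14  2.06 -0.    1.23  0.94]
0.5 [-0.44  0.12  1.72 -0.    1.3   0.63]
-0.5 [-0.13 -0.14  2.06 -0.    1.23  1.94]
-0.5 [-0.44  0.12  1.72 -0.    1.3   1.63]
0.0 [-0.13 -0.14  2.06 -0.    1.23  1.44]
0.0 [-0.44  0.12  1.72 -0.    1.3   1.13]
1 [-0.13 -0.14  2.06 -0.    1.23  0.44]
1 [-0.44  0.12  1.72 -0.    1.3   0.13]
-1 [-0.13 -0.14  2.06 -0.    1.23  2.44]
-1 [-0.44  0.12  1.72 -0.    1.3   2.13]
```

Run:
```python
from h import *
import pickle
for i,p in enumerate(([572,-148,210],[465,51,170])):
    robot.movep(p,[np.pi,0,1.57]); robot.wait(.3)
    c=imaging.get_calibration("wrist"); im=imaging.camera("wrist"); cv2.imwrite(f"pics/w{i}.png",im[...,::-1]); pickle.dump(c,open(f"w{i}.pkl","wb"))
    print(robot.read_ee_pos(), -np.array(c["R"]).T@c["t"], np.round(c["mtx"],1).tolist())
print(robot.read_clock())
a=np.hstack([cv2.imread(f"pics/w{i}.png")[:, 120:520] for i in (0,1)]);cv2.imwrite("pics/w01.png",a)
```

```text
[ 572.04056626 -147.81682196  209.96369935] [570.69315199 -71.8358668  352.00869354] [[371.6, 0.0, 317.2], [0.0, 371.6, 244.5], [0.0, 0.0, 1.0]]
[465.40709905  50.433352   170.09565559] [464.28948207 126.21286711 312.19253175] [[371.6, 0.0, 317.2], [0.0, 371.6, 244.5], [0.0, 0.0, 1.0]]
4.5583
```

View pics/w01.png

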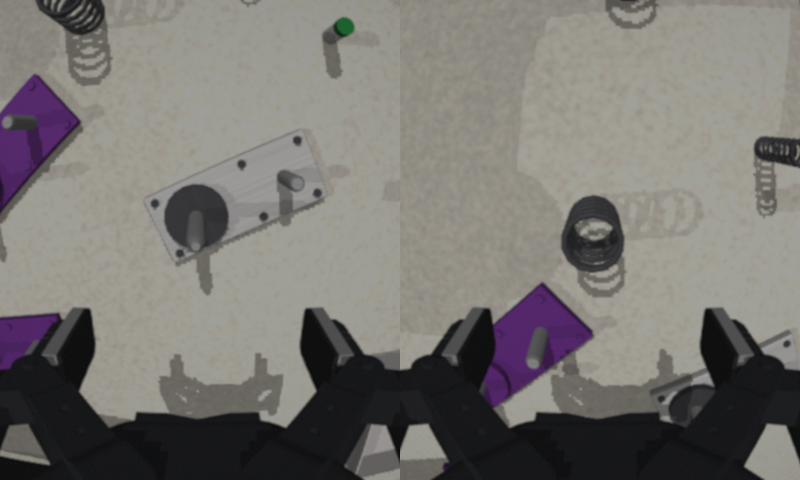

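The left half (over the rod) shows the flange at about full-image (316,216), with the rod tip near (315,246). The right half shows the long spring at (313,233), with its top ring lowest in the picture. I'll fit both from masks.

Run:
```python
from h import *
import pickle
np.set_printoptions(precision=1,suppress=True)
C=[pickle.load(open(f"w{i}.pkl","rb")) for i in(0,1)]
def blob(i,b,th):
    x,y,w,h=b;g=cv2.imread(f"pics/w{i}.png",0)[y:y+h,x:x+w];k=cv2.morphologyEx((g<th).astype('uint8'),cv2.MORPH_OPEN,np.ones((3,3)))
    cs,_=cv2.findContours(k,0,cv2.CHAIN_APPROX_NONE);return cv2.convexHull(max(cs,key=cv2.contourArea)+np.array([[x,y]]))
f=blob(0,(275,175,85,80),85)
P=np.array([plane("wrist",p[0],22,C[0])[:2] for p in f],np.float32)
print("flange hull bbox",cv2.boundingRect(f),cv2.minEnclosingCircle(P))
s=blob(1,(270,185,80,95),75);print("spring bbox",cv2.boundingRect(s))
s=s[:,0]
from scipy.optimize import least_squares
for z,sel in((67,s[:,1]>240),(2,s[:,1]<215)):
    Q=np.array([plane("wrist",p,z,C[1])[:2] for p in s[sel]])
    r=least_squares(lambda c:np.hypot(*(Q-c).T)-22.25,[465,51]);r2=least_squares(lambda c:np.hypot(*(Q-c[:2]).T)-c[2],[465,51,22])
    print("spring z",z,len(Q),r.x,np.abs(r.fun).max(),"free r",r2.x)
g=cv2.imread("pics/w0.png",0);cv2.imwrite("pics/r.png",cv2.resize(g[175:265,265:365]*1,None,fx=6,fy=6,interpolation=0))
for p in((315,240),(315,244),(315,248)):print(p,plane("wrist",p,110,C[0]))
```

```text
flange hull bbox (285, 185, 63, 65) ((569.9088745117188, -148.5147705078125), 30.550874710083008)
spring bbox (282, 196, 61, 76)
spring z 67 14 [460.9  52.5] 0.8634990848069108 free r [461.   51.5  21.4]
spring z 2 15 [461.   50.3] 0.8199487463555073 free r [460.9  51.7  21.1]
(315, 240) [ 569.2 -143.7  110. ]
(315, 244) [ 569.2 -146.5  110. ]
(315, 248) [ 569.2 -149.4  110. ]
```

View pics/r.png

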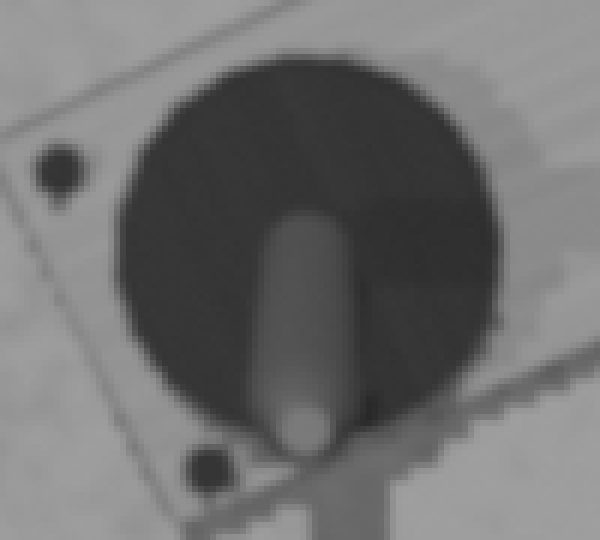

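The flange centre (569.9,-148.5), radius 30.5, agrees with the rod tip at 110 mm height (569.5,-148.5). The spring's two rings agree on (461,51.5). Next is the grasp and lift.

Run:
```python
from h import *
robot.move_l([461,51.5,100],150)
print(robot.move_l([461,51.5,37],80,force_limit=15), robot.read_ee_pos())
hand.gripper_to(0.3,40); print(robot.read_finger_gap(),robot.read_grasp_force())
robot.move_l([461,51.5,185],120)
print(robot.read_finger_gap(),robot.read_grasp_force(),robot.read_ee_pos())
robot.move_l([569.8,-148.5,185],150);robot.wait(.2)
print(robot.read_ee_pos(),robot.read_grasp_force(),robot.read_clock())
ims=[imaging.camera(n)[...,::-1] for n in("wrist","side","scene")]
cv2.imwrite("pics/g.png",np.hstack([ims[0][150:450,180:450],ims[1][130:430,280:550],ims[2][150:450,120:380]]))
```

```text
False [461.51329539  51.43034958  37.46112048]
0.4953064295783678 40.069482850522036
0.4963452479703347 40.59088590536703 [460.40792669  51.56558564 184.06872735]
[ 569.70757526 -148.06822643  185.10181783] 40.588753460838234 9.8333
```

View pics/g.png

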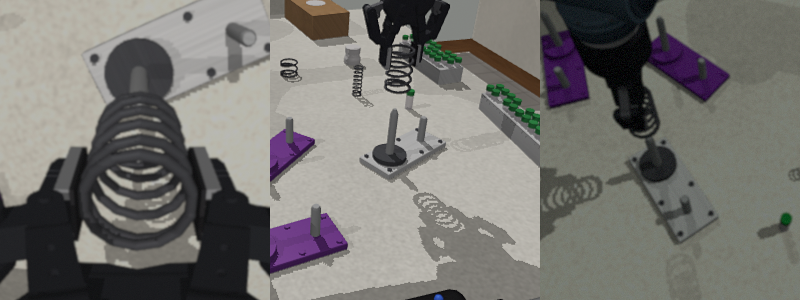

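The spring is held roughly upright between the pads. Its top ring shows at wrist (318,345), and the rod is directly below. I'll check the ring's offset, then lower with a force guard.

Run:
```python
from h import *
print(plane("wrist",(318,345),216))
p=[569.8,-148.5]
for z in (145,100,75):
    hit=robot.move_l(p+[z],70,force_limit=12); print(z,hit,robot.read_ee_pos(),robot.read_wrist_force(),robot.read_grasp_force())
    if hit: break
print(robot.read_clock())
ims=[imaging.camera(n)[...,::-1] for n in("wrist","side","scene")]
cv2.imwrite("pics/g2.png",np.hstack([ims[0][150:450,180:450],ims[1][130:430,280:550],ims[2][150:450,120:380]]))
```

```text
[ 568.67267435 -143.77105754  216.        ]
145 False [ 569.95974998 -148.59925361  145.089998  ] [ 0.74681037 -0.90636104 -0.48577951] 40.58628115705574
100 False [ 570.05583284 -148.65335821  100.21622693] [-0.38241712 -0.80488774 -1.24275447] 40.587447446624765
75 False [ 569.47137451 -148.35174537   74.37020156] [-0.10532986 -0.68363927 -0.81217378] 40.591678074315496
12.0083
```

View pics/g2.png

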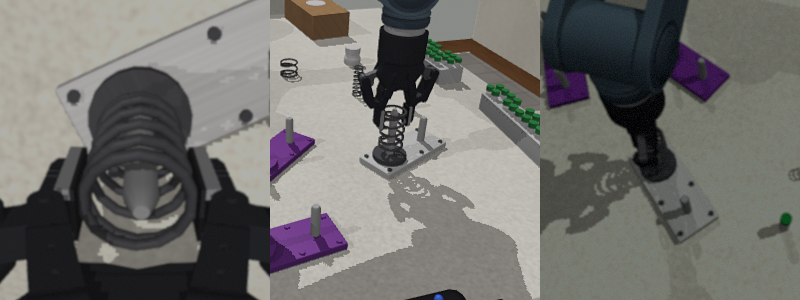

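The rod is inside the coils and nothing has touched. Next I'll lower onto the seat, dwell and release gently.

Run:
```python
from h import *
p=[569.8,-148.5]
hit=robot.move_l(p+[54],20,force_limit=8); robot.wait(.3)
e=robot.read_ee_pos();print(hit,e,robot.read_wrist_force(),robot.read_grasp_force(),robot.read_clock())
```

```text
True [ 569.76242768 -148.46057586   59.45993214] [-1.02279109  1.22909119  5.36995963] 41.020112754777074 13.225
```

Contact came at TCP z 59.5, as expected (37.5 + 22), so the spring is seated. Releasing now.

Run:
```python
from h import *
hand.gripper_to(0.62,20); hand.gripper_to(1.0); robot.wait(.2)
print(robot.read_grasp_force(),robot.read_finger_gap())
robot.move_l([569.8,-148.5,210],100); robot.wait(.3)
print(robot.read_clock())
ims=[imaging.camera(n)[...,::-1] for n in("wrist","side","scene")]
cv2.imwrite("pics/g3.png",np.hstack([ims[0][100:400,180:450],ims[1][130:430,280:550],ims[2][180:480,180:440]]))
```

```text
0.0 0.9967365052005467
16.0833
```

View pics/g3.png

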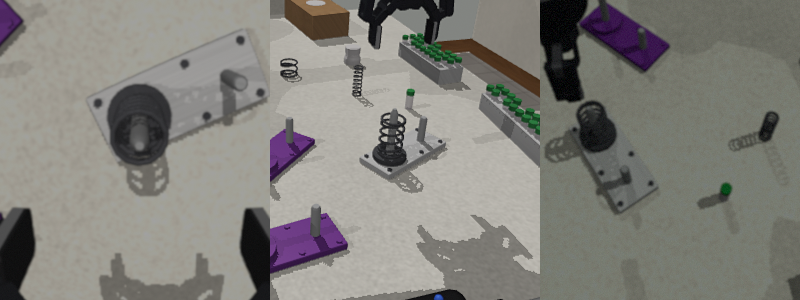

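The spring stands upright round the rod on the flange. Wrist crop (138,130) shows it centred, the bystanders look undisturbed, and the gripper is clear.

```bash
python3 -c "
from cell import order
print(order.job_done())"
```

```text
the job is handed in; nothing more can be done
None
```

The long spring is seated upright on the flange round the spring rod and released, the short and narrow springs look undisturbed in the last pictures, and the job was handed in at about 16 s; no verdict came back.

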